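Nest the router's two L brackets in the kit tray

TASK

Tidy away the router's wall-mount kit: pack the two L-shaped brackets, tab upwards, into the white tray so that they nest together and both lie flat on its floor. They only fit with one turned half round to the other. The straight bar with the same tab does not go in: leave it where it lies.

Things in the scene. Friction and masses are not known exactly. Their poses are not given: they have to be found in the camera images.
- bracket_a: Flat aluminium L bracket, 90 x 90, legs 42 wide, 8 thick, 0.11 to 0.23 kg. Near its corner a tab stands up, 36 long (x) x 12 (y) x 34 high: grip it across y. Origin: underside, below the tab's middle; tab top at z 42. z up, x and y along the legs: one leg covers x -34..56, y -32..10, the other x -34..8, y -32..58 (outer corner -34,-32). All mm. Identical to bracket_b.
- bracket_b: Flat aluminium L bracket, 90 x 90, legs 42 wide, 8 thick, 0.11 to 0.23 kg. Near its corner a tab stands up, 36 long (x) x 12 (y) x 34 high: grip it across y. Origin: underside, below the tab's middle; tab top at z 42. z up, x and y along the legs: one leg covers x -34..56, y -32..10, the other x -34..8, y -32..58 (outer corner -34,-32). All mm. Identical to bracket_a.
- bar: The bystander: a straight flat aluminium bar, 150 x 42 x 8 mm, long in its x, with the same grip tab (36 x 12 x 34 mm, long in x) in its middle. Origin: centre of its underside, z up. Leave it alone.
- tray_in (a point): Centre of the white tray's inner floor, 4 mm over the desk. Fixed. Inside 156 (x) x 106 (y) mm, walls 4 thick, 12 high inside; z up. The pair fits only interlocked in two diagonal corners, legs along the walls, about 8 mm play. Origins and yaw in this frame: (-36,-13) at 0 with (36,13) at 180 deg; or (38,-11) at 90 with (-38,11) at -90 deg. Either way, any order.
Mind the look-alikes: they are no part of the job. Leave any brown look-alike of the bracket_a alone.

How it is judged:
By the outcome, as a careful person would: the job done as asked, in the order asked, and still so for the second after the job is handed in, with the robot touching nothing.
It also fails if it takes over 46 s, if anything falls off the work surface, if the arm or the gripper's body presses on something with over 40 N, if the wrist force passes 120 N, or if a joint passes its speed limit or range.

ROBOT

A 6-joint arm with a two-finger parallel gripper is mounted at the origin on the work surface. World frame = base frame: x ahead of the robot, y to its left, z up, the work surface at z = 0. Lengths are in m, angles in rad, forces in N, time in s.
With the tool pointing down it reaches from about 0.3 to 0.875 m from the base axis. Payload 6.4 kg.
Tool frame: the origin (TCP) lies on the centre line of the jaws, within the pads' length; the fingertips stand 25 mm ahead of it and the grasp point (between the pads) lies 6 mm ahead of it (ctrl.tip_reach is the distance from the TCP to the fingertips, in m); z points along the fingers, y is the line along which they close (so a half turn about z gives the same grasp; the last joint's range is limited). The gripper opens to 85 mm and grips with 20 to 120 N. Pads are 22 mm wide; open, the fingers measure 114 mm over their backs; the gripper's body (76 mm by 85 mm) begins 54 mm behind the grasp point. The pads swing forward as they close: fully open they stand 13 mm farther back than shut.
Start: joints at [-0.206, 0.181, 1.607, -0, 1.354, -0.206], TCP at [0.575, 0, 0.256] pointing down, gripper open.
Joint ranges: [-2.99, 2.99], [-0.89, 2.07], [0.3, 2.58], [-1.14, 4.28], [0, 2.63], [-3.12, 3.12]. Speed limits (rad/s): [2.57, 2.57, 3.01, 3.14, 3.14, 3.14].

INTERFACE

Orientations are given as a unit quaternion [w, x, y, z].
In Python, from bench import ctrl gives the robot as it stands.
- The arm moves only by the tool servo_tool, never from a script. Its argument "motion" is a list that holds one entry, the list of rows, each a list of 5 numbers: the shift along the tool's x, y, z in cm, then the turn about the tool's z in degrees, then the closure, from -1 (fully open) to 1 (shut). In form: [[[dx, dy, dz, twist, claw], ...]]. A call has 1 to 5 rows; each row is the pose to reach, as a shift and turn from the pose commanded when the call began, along the tool's axes at that moment; what a row does not reach only later rows make up. A row lasts 1/10 s, in which the tool goes at most 50 mm and 8.59 degrees, less where a joint would pass 70% of its speed; a pose out of reach is approached as far as the arm can. A call with a gripper value outside its range is refused whole. The fingers move at their own pace and stop on an object; the grip force is fixed at half the most. Time passes only in rows, so rows that repeat a pose let the fingers close. It gives the time, the measured TCP pose, the force, the opening and the grip force at its end, in the units of the state.
- ctrl.get_obs(): the state, without advancing time (a new reading comes with each control period).
- ctrl.camera(name): name is "scene" or "side" or "wrist"; returns a dict with "pixels" (400x640x3 uint8, red, green, blue), "depth" (400x640 float32, m along the optical axis (not along the pixel's ray), 0 where there is no reading), "fx", "fy", "cx", "cy" (pixels), "R" (3x3) and "t" (3): a world point X has camera coordinates R X + t; the wrist camera has in their place "hand_eye" (4x4, takes a point from camera to tool coordinates, whose origin is the TCP and whose axes are the flange's). Camera axes: x right, y down, z forward; pixel columns grow to the right and rows downward; lengths in m; the calibration is good to about 2 mm. A picture is of the moment at which its call begins: read the wrist's pose just before it.
- ctrl.hand_in(): hands the job in; it is judged then, once.
The state is a dict: "time_s": time; "q": joint angles; "dq": joint speeds; "joint_efforts": joint torques, N m; "eef_pos": TCP position; "eef_rot": TCP orientation; "wrist_force": force on the tool from outside, world axes, zero at the start; "torque": the same for the moment, N m; "opening": opening from 0.0 (shut) to 1.0 (fully open); "grasp_force": force on a finger pad.
Only numpy, scipy, OpenCV 4.12 (cv2) and the standard library are available. Lean on these libraries where they do the work, as an engineer would, in place of code of your own. Each camera call takes 0.05 s, during which the arm holds its last target. There are 200 camera calls.

## Working session

There is one attempt and no reset: what is moved stays moved. The work goes in short steps, Python scripts to look and compute and a tool call to move; the robot and the scene stay as the last step left them, time stands still between calls to the robot, and variables do not carry over. Pictures are saved under pics/ and viewed, at most 10 in all, crops included, and the job is handed in when it is done.

Besides the shell and the picture viewer there is one more tool, called after "Emit:" by a JSON object that holds its "op" and its "data". servo_tool: Moves the arm, as the interface text tells. Its arguments: {"type":"object","properties":{"motion":{"type":"array"}},"required":["motion"]}

```bash
ls; mkdir -p pics
python3 - <<'E'
from bench import ctrl
import numpy as np,cv2
o=ctrl.get_obs();print(o['time_s'],o['eef_pos'],o['eef_rot'],o['opening'],ctrl.tip_reach)
for n in("scene","side"):
    c=ctrl.camera(n);cv2.imwrite(f"pics/{n}0.png",c['pixels'][:,:,::-1]);np.savez(f"{n}0.npz",**{k:v for k,v in c.items()})
    print(n,c['R'],c['t'],c['fx'],c['cx'],c['cy'])
E
```

```text
pics
0.0 [5.74500409e-01 1.36826292e-04 2.55385893e-01] [-7.34593037e-04  7.07097688e-01  7.07115332e-01 -4.76259737e-04] 1.0023132807606165 0.025
scene [[-0.60943679  0.79279612  0.00781773]
 [ 0.47986827  0.37669684 -0.79235468]
 [-0.63112062 -0.47913861 -0.61001062]] [ 0.4233605  -0.14947354  1.56970768] 441.97035495660543 311.6067177931851 197.81612484384596
side [[ 0.82328812 -0.56758168 -0.00690701]
 [-0.39523403 -0.56447581 -0.72467725]
 [ 0.40741469  0.59934806 -0.68905383]] [-0.49818272  0.10687811  0.91937247] 404.3392815784183 313.4238730060114 196.67421012001034
```

View pics/scene0.png

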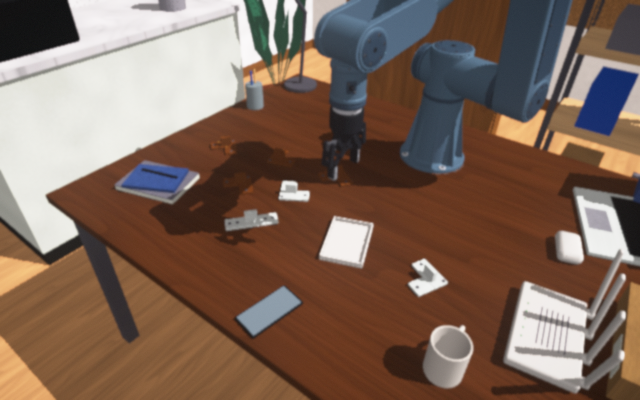

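View pics/side0.png

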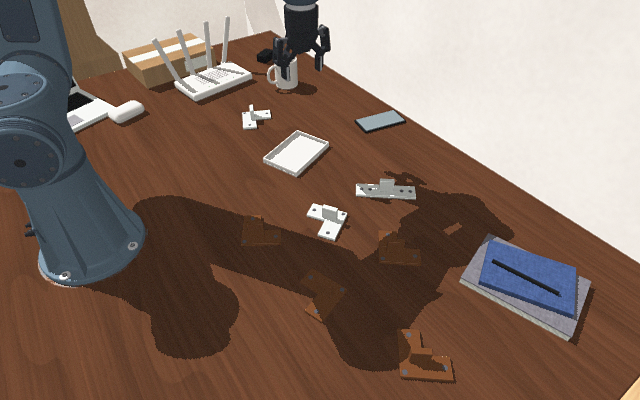

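Scene view: silver L brackets at (293,191) and (428,278), bar at (251,220), tray at (347,241). Side view: brackets at (328,220) and (255,116), bar at (386,189), tray at (297,153). The brown look-alikes in the side view are at (262,228), (325,295), (400,245) and (427,355), and I'll leave those. Next I'll rectify the images onto the plate and rim planes.

```bash
cat > h.py <<'E'
import numpy as np,cv2
def load(n): return dict(np.load(f"{n}0.npz"))
def K(c): return np.array([[c['fx'],0,c['cx']],[0,c['fy'],c['cy']],[0,0,1]])
def ray(c,u,v,z):
    d=c['R'].T@np.linalg.inv(K(c))@[u,v,1]; o=-c['R'].T@c['t']; return o+d*(z-o[2])/d[2]
def rect(c,cx,cy,half,z,n=380):
    # top view: columns = -y world (left->right is +y to -y), rows = -x
    s=2*half/n
    A=np.array([[0,-s,cx+half],[-s,0,cy+half],[0,0,z],[0,0,1]])
    H=K(c)@np.c_[c['R'],c['t']]@A
    return cv2.warpPerspective(c['pixels'],H,(n,n),flags=cv2.INTER_CUBIC|cv2.WARP_INVERSE_MAP)
E
python3 - <<'E'
from h import *
s,d=load('scene'),load('side')
for nm,a,b,z in(("br1",(293,193),(328,222),.008),("br2",(428,280),(255,120),.008),("tray",(347,241),(297,153),.016),("bar",(251,220),(386,192),.008)):
    print(nm,ray(s,*a,z).round(3),ray(d,*b,z).round(3))
P=[]
for uv,z in(((328,222),.008),((255,118),.008),((297,152),.016)):
    c=ray(d,*uv,z); ctr=(round(c[0],2),round(c[1],2));print(ctr)
    P.append(np.vstack([cv2.resize(rect(k,*ctr,.1 if z>.01 else .08,z,260),(260,260)) for k in(s,d)]))
cv2.imwrite('pics/rect.png',np.hstack(P)[:,:,::-1])
E
```

```text
br1 [ 0.48  -0.238  0.008] [ 0.47  -0.256  0.008]
br2 [0.551 0.253 0.008] [0.539 0.228 0.008]
tray [0.565 0.021 0.016] [0.55  0.001 0.016]
bar [ 0.655 -0.251  0.008] [ 0.652 -0.256  0.008]
(np.float64(0.47), np.float64(-0.26))
(np.float64(0.55), np.float64(0.24))
(np.float64(0.55), np.float64(0.0))
```

View pics/rect.png

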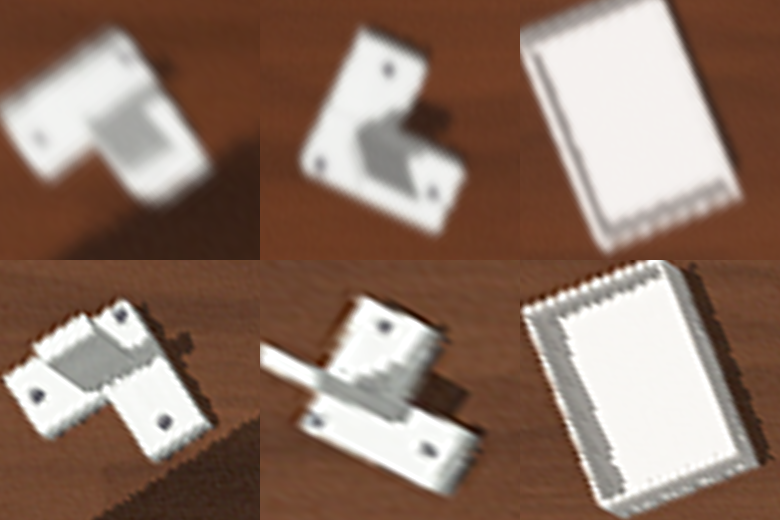

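Rectified crops: bracket 1 near (0.47,-0.26) has its outer corner at the top and its legs going down-left and down-right. Bracket 2 near (0.55,0.24) has its corner at lower left. Both are silver with tabs up, and the tray is turned about 20°. Next I'll fit 3D silhouettes in both views.

```bash
cat >> h.py <<'E'
from scipy.optimize import minimize
def box(x0,x1,y0,y1,z0,z1): return np.array([[x,y,z] for x in(x0,x1) for y in(y0,y1) for z in(z0,z1)])/1e3
BR=[box(-34,56,-32,10,0,8),box(-34,8,-32,58,0,8),box(-18,18,-6,6,8,42)]
TR=[box(-82,82,-57,57,0,16)]
SS=4
def rend(c,parts,p,roi):
    u0,v0,w,h=roi; m=np.zeros((h*SS,w*SS),np.uint8); C,S=np.cos(p[2]),np.sin(p[2])
    for B in parts:
        X=B@np.array([[C,S,0],[-S,C,0],[0,0,1]])+[p[0],p[1],0]
        q=(X@c['R'].T+c['t'])@K(c).T; q=q[:,:2]/q[:,2:]
        q=(q+.5-[u0,v0])*SS-.5
        cv2.fillConvexPoly(m,cv2.convexHull(np.round(q*16).astype(np.int32)),255,cv2.LINE_AA,4)
    return cv2.resize(m,(w,h),interpolation=cv2.INTER_AREA)/255.
def fit(views,parts,p0,sz=60):
    tg=[]
    for c,(u,v) in views:
        roi=(int(u-sz/2),int(v-sz/2),sz,sz); im=c['pixels'][roi[1]:roi[1]+sz,roi[0]:roi[0]+sz].astype(float)
        b=im[:,:,2]; tg.append((c,roi,np.clip((b-70)/80,0,1)))
    f=lambda p: sum(((rend(c,parts,[p[0]/1e3,p[1]/1e3,p[2]/50],r)-t)**2).sum() for c,r,t in tg)
    best=None
    for dy in (-.3,0,.3):
        s=minimize(f,[p0[0]*1e3,p0[1]*1e3,(p0[2]+dy)*50],method='Nelder-Mead',options=dict(initial_simplex=np.array([p0[0]*1e3,p0[1]*1e3,(p0[2]+dy)*50])+8*np.array([[0,0,0],[1,0,0],[0,1,0],[0,0,1]]),xatol=.02,fatol=.01,maxiter=600))
        if best is None or s.fun<best.fun: best=s
    p=best.x; return np.array([p[0]/1e3,p[1]/1e3,p[2]/50]),best.fun
E
python3 - <<'E'
from h import *
s,d=load('scene'),load('side')
R=np.radians
J=[("br1",BR,(.48,-.25,R(213+90)),(293,191),(328,218),64),("br2",BR,(.54,.26,R(-25+90)),(428,278),(255,117),60),
("tray",TR,(.55,.01,R(20)),(347,241),(297,153),84)]
for n,parts,p0,a,b,sz in J:
  for vs in([(s,a),(d,b)],[(s,a)],[(d,b)]):
    p,e=fit(vs,parts,p0,sz);print(n,(p[:2]*1e3).round(1),np.degrees(p[2]).round(1),round(e,1))
E
```

```text
br1 [ 473.2 -244.1] 256.0 695.5
br1 [ 477.3 -249.4] 353.3 289.5
br1 [ 474.5 -243.3] 257.0 398.4
br2 [546.9 245.9] 113.5 540.8
br2 [545.2 244.4] 115.4 316.7
br2 [551.7 251.1] 107.7 202.2
tray [555.7  15.5] 21.5 224.4
tray [553.8  13.9] 21.4 35.1
tray [557.2  16.9] 21.8 153.5
```

Angle conversion slip on my side: world yaw is the image angle minus 90°. Refitting the brackets.

Run:
```python
from h import *
s,d=load('scene'),load('side')
R=np.radians
J=[("br1",BR,(.48,-.25,R(123)),(293,191),(328,218),64),("br2",BR,(.54,.25,R(-115)),(428,278),(255,117),60)]
for n,parts,p0,a,b,sz in J:
  for vs in([(s,a),(d,b)],[(s,a)],[(d,b)]):
    p,e=fit(vs,parts,p0,sz);print(n,(p[:2]*1e3).round(1),np.degrees(p[2]).round(1),round(e,1))
c=ray(d,297,153,.016)
o=[]
for k,(u,v),r in((s,(293,191),BR),(d,(328,218),BR),(s,(428,278),BR),(d,(255,117),BR),(s,(347,241),TR),(d,(297,153),TR)):
    pp=dict()
    im=k['pixels'][v-42:v+42,u-42:u+42,2].astype(float);o.append([np.percentile(im,q) for q in(10,30,50,70,90)])
print(np.array(o).round())
```

```text
br1 [ 481.3 -245.1] 123.0 236.2
br1 [ 478.2 -247.9] 123.9 142.1
br1 [ 481.9 -244.5] 123.2 66.1
br2 [539.4 250. ] -115.2 92.7
br2 [538.5 249.8] -115.4 14.6
br2 [541.9 253.1] -114.8 53.5
[[ 22.  29.  34.  37. 142.]
 [ 29.  44.  48.  51. 156.]
 [ 32.  34.  35.  36. 138.]
 [ 43.  47.  50.  53. 216.]
 [ 36.  38.  39.  84. 239.]
 [ 44.  48.  50.  54. 244.]]
```

Emit:
{"op": "servo_tool", "data": {"motion": [[[5,-0.7,1,5,-1],[10,-1.4,2,10,-1],[15,-2.1,3,15,-1],[20,-2.8,4,20,-1],[25,-3.5,5,25,-1]]]}}

```text
time_s: 0.6
eef_pos: [0.5402, 0.2446, 0.207]
eef_rot: [-0.0, 0.844, 0.536, -0.0]
wrist_force: [0.9, -0.8, -0.0]
opening: 1.001
grasp_force: 0.0
```

Emit:
{"op": "servo_tool", "data": {"motion": [[[0,0,0,0,-1],[0,0,0,0,-1]]]}}

```text
time_s: 0.8
eef_pos: [0.54, 0.2441, 0.2068]
eef_rot: [-0.0, 0.842, 0.539, -0.001]
wrist_force: [-0.0, -0.5, 0.9]
opening: 1.001
grasp_force: 0.0
```

```bash
cat >> h.py <<'E'
from scipy.spatial.transform import Rotation
def wrist(ctrl,name):
    o=ctrl.get_obs(); c=ctrl.camera('wrist')
    T=np.eye(4);q=np.array(o['eef_rot']);T[:3,:3]=Rotation.from_quat(q[[1,2,3,0]]).as_matrix();T[:3,3]=o['eef_pos']
    W=np.linalg.inv(T@c['hand_eye']);c['R'],c['t']=W[:3,:3],W[:3,3]
    np.savez(f"{name}0.npz",**c);cv2.imwrite(f"pics/{name}.png",c['pixels'][:,:,::-1]);return o,c
def show(o):
    q=np.array(o['eef_rot']);M=Rotation.from_quat(q[[1,2,3,0]]).as_matrix()
    print('t',round(o['time_s'],2),'pos',(np.array(o['eef_pos'])*1e3).round(1),'toolx',np.degrees(np.arctan2(M[1,0],M[0,0])).round(1),'tooly',np.degrees(np.arctan2(M[1,1],M[0,1])).round(1),'z',M[:,2].round(3),'F',np.round(o['wrist_force'],1),'op',round(o['opening'],3),'g',round(o['grasp_force'],1))
E
python3 - <<'E'
from h import *
from bench import ctrl
o,c=wrist(ctrl,'w1');show(o);print(c['hand_eye'].round(3),c['fx'])
x=c['R']@[.5395,.2505,.042]+c['t'];q=K(c)@x;print(q[:2]/q[2])
E
```

```text
t 0.8 pos [540.  244.1 206.8] toolx 65.2 tooly -24.8 z [-0.002 -0.001 -1.   ] F [-0.  -0.5  0.9] op 1.001 g 0.0
[[ 0.    -0.946 -0.325  0.083]
 [ 1.     0.     0.001 -0.001]
 [-0.001 -0.325  0.946 -0.118]
 [ 0.     0.     0.     1.   ]] 295.5200774605899
[319.35122998 181.2499246 ]
```

View pics/w1.png

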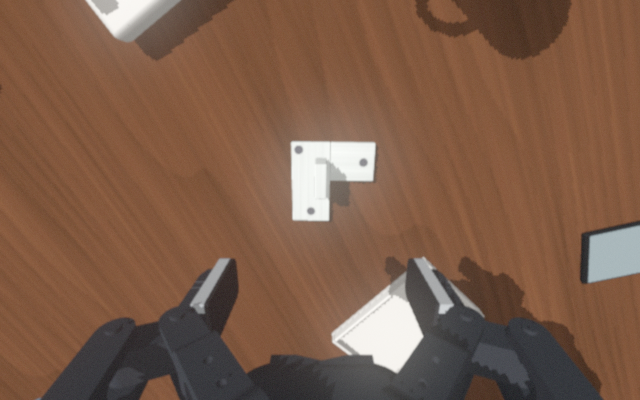

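Wrist view: the silver bracket's plate spans (291–376, 141–221), with the tab long axis vertical at (322,178) and so aligned with the jaws. No brown part is nearby. The choice is right, and I'll refine the pose from this view.

Run:
```python
from h import *
c=load('w1')
p,e=fit([(c,(333,181))],BR,(.5395,.2505,np.radians(-115)),120);print((p[:2]*1e3).round(1),np.degrees(p[2]).round(1),e)
d=np.array([p[0]-.540,p[1]-.2441]);a=np.radians(65.2);print('tool x',d@[np.cos(a),np.sin(a)]*100,'tool y',d@[np.sin(a),-np.cos(a)]*100)
```

```text
[540.2 250. ] -115.5 522.2992534121493
tool x 0.5494123901163623 tool y -0.22735056503745643
```

Emit:
{"op": "servo_tool", "data": {"motion": [[[0.5,-0.2,4.5,0.7,-0.6],[0.5,-0.2,9,0.7,-0.3],[0.5,-0.2,13,0.7,-0.2],[0.5,-0.2,15.5,0.7,-0.2],[0.5,-0.2,16.8,0.7,-0.2]]]}}

```text
time_s: 1.35
eef_pos: [0.5403, 0.2461, 0.0371]
eef_rot: [-0.001, 0.847, 0.531, -0.002]
wrist_force: [-0.6, 0.1, 0.1]
opening: 0.602
grasp_force: 0.0
```

Emit:
{"op": "servo_tool", "data": {"motion": [[[0,0,0,0,0.2],[0,0,0,0,0.6],[0,0,0,0,1],[0,0,0,0,1],[0,0,0,0,1]]]}}

```text
time_s: 1.85
eef_pos: [0.5431, 0.2484, 0.0419]
eef_rot: [0.001, 0.847, 0.532, 0.002]
wrist_force: [0.6, -1.5, 7.2]
opening: 0.127
grasp_force: 61.0
```

```bash
python3 -c "
from h import *
from bench import ctrl
show(ctrl.get_obs())"
```

```text
t 1.85 pos [543.1 248.4  41.9] toolx 64.3 tooly -25.7 z [ 0.004  0.    -1.   ] F [ 0.6 -1.5  7.2] op 0.127 g 61.0
```

Emit:
{"op": "servo_tool", "data": {"motion": [[[0,0,-1,0,1],[0,0,-4,0,1],[0,0,-8,0,1],[0,0,-11,0,1],[0,0,-12,0,1]]]}}

```text
time_s: 2.35
eef_pos: [0.5431, 0.249, 0.1641]
eef_rot: [0.001, 0.847, 0.532, 0.003]
wrist_force: [0.5, 0.2, -1.7]
opening: 0.126
grasp_force: 59.8
```

```bash
python3 -c "
from h import *
from bench import ctrl
o,c=wrist(ctrl,'w2');show(o)"
```

```text
t 2.35 pos [543.1 249.  164.1] toolx 64.3 tooly -25.7 z [ 0.006  0.002 -1.   ] F [ 0.5  0.2 -1.7] op 0.126 g 59.8
```

View pics/w2.png

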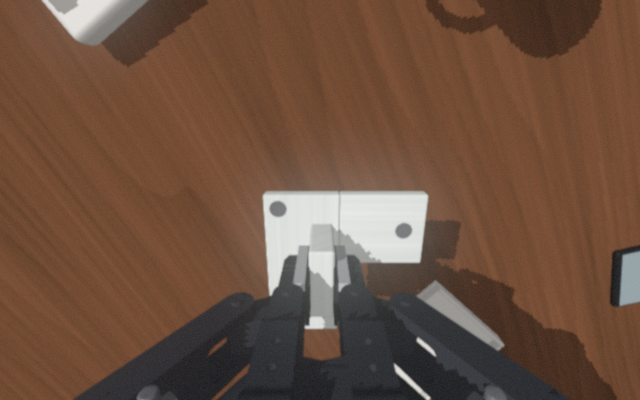

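The bracket is held square: outer corner at (264,191), y-leg end at (428,192)–(421,263). Next I'll measure its pose in the hand and work out the move to the tray.

```bash
cat >> h.py <<'E'
def inhand(c,u=(235,455),v=(165,245),yaw0=np.pi,parts=BR):
    W=np.linalg.inv(c['hand_eye'])@np.diag([1,-1,-1,1]); k=dict(c,R=W[:3,:3])
    roi=(u[0],v[0],u[1]-u[0],v[1]-v[0]); im=c['pixels'][v[0]:v[1],u[0]:u[1],2].astype(float); t=np.clip((im-85)/60,0,1)
    def f(p):
        k['t']=W[:3,3]+W[:3,:3]@[0,0,p[3]/1e3]; return ((rend(k,parts,[p[0]/1e3,p[1]/1e3,p[2]/50],roi)-t)**2).sum()
    x0=np.array([0,0,yaw0*50,-38.]);s=minimize(f,x0,method='Nelder-Mead',options=dict(initial_simplex=x0+np.vstack([np.zeros(4),4*np.eye(4)]),xatol=.02,fatol=.01,maxiter=900))
    p=s.x; return p[0],p[1],np.degrees(p[2]/50),p[3],s.fun   # x',y' mm (y'=-tool y), yaw rel tool x, z'
def goal(hand,tcp,toolx,target):
    """moves so that held bracket reaches target (x,y mm,yaw deg)"""
    a=target[2]-hand[2]                # needed toolx angle
    C,S=np.cos(np.radians(a)),np.sin(np.radians(a))
    P=np.array(target[:2])-[C*hand[0]-S*hand[1],S*hand[0]+C*hand[1]]
    d=P-tcp; b=np.radians(toolx)
    print('TCP goal',P.round(1),'dx',(d@[np.cos(b),np.sin(b)]/10).round(2),'dy',(d@[np.sin(b),-np.cos(b)]/10).round(2),'twist',-(((a-toolx)+180)%360-180))
def trayT(tr,x,y,yaw):
    C,S=np.cos(np.radians(tr[2])),np.sin(np.radians(tr[2])); return (tr[0]+C*x-S*y,tr[1]+S*x+C*y,tr[2]+yaw)
E
python3 - <<'E'
from h import *
c=load('w2');h=inhand(c);print(np.round(h,2))
T=trayT((555.5,15.0,21.6),-38,11,-90);print(T)
goal(h,np.array([543.1,249.]),64.3,T)
E
```

```text
[ 1.2000e-01  1.2500e+00  1.8003e+02 -4.2010e+01  3.3830e+01]
(np.float64(516.119123456715), np.float64(11.238808342753002), -68.4)
TCP goal [517.3  11.6] dx -22.51 dy 7.97 twist -47.27436661265517
```

Emit:
{"op": "servo_tool", "data": {"motion": [[[-4,1.4,0,-8,1],[-8,2.8,0,-16,1],[-12.5,4.4,0,-24,1],[-17,6,0,-32,1],[-21,7.4,0,-40,1]]]}}

```text
time_s: 2.9
eef_pos: [0.5158, 0.0295, 0.1579]
eef_rot: [-0.001, 0.617, 0.787, -0.001]
wrist_force: [1.3, 0.1, -1.2]
opening: 0.124
grasp_force: 59.8
```

```bash
python3 -c "
from h import *
from bench import ctrl
o=ctrl.get_obs();show(o)
goal((.12,1.25,180),np.array(o['eef_pos'][:2])*1e3,24.3,(516.1,11.2,-68.4))"
```

```text
t 2.9 pos [515.8  29.5 157.9] toolx 103.8 tooly 13.8 z [-0.003  0.    -1.   ] F [ 1.3  0.1 -1.2] op 0.124 g 59.8
TCP goal [517.3  11.5] dx -0.6 dy 1.7 twist -87.30000000000001
```

Emit:
{"op": "servo_tool", "data": {"motion": [[[-1.8,-0.2,1,-7.8,1],[-1.8,-0.2,2,-7.8,1],[-1.8,-0.2,2,-7.8,1]]]}}

```text
time_s: 3.2
eef_pos: [0.5176, 0.0133, 0.1368]
eef_rot: [-0.003, 0.566, 0.824, -0.001]
wrist_force: [0.4, 0.2, -1.2]
opening: 0.131
grasp_force: 59.7
```

```bash
python3 -c "
from h import *
from bench import ctrl
o,c=wrist(ctrl,'w3');show(o)"
```

```text
t 3.2 pos [517.6  13.3 136.8] toolx 111.0 tooly 21.0 z [-0.006  0.002 -1.   ] F [ 0.4  0.2 -1.2] op 0.131 g 59.7
```

View pics/w3.png

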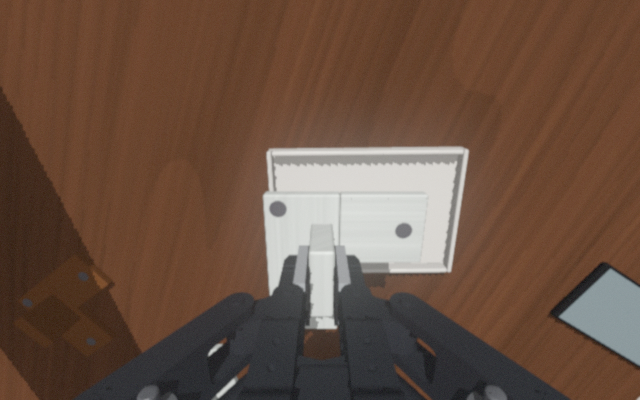

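Wrist view: tray rim corners at (268,149), (467,147) and (451,272), with the held bracket over its lower left. I'll refine the tray pose from this view.

Run:
```python
from h import *
c=load('w3')
for uv,z in(((268,149),.016),((467,147),.016),((451,272),.016)):print(ray(c,*uv,z).round(4)*1e3)
rois=[(240,130,250,56),(440,186,50,100)]
tg=[(r,np.clip((c['pixels'][r[1]:r[1]+r[3],r[0]:r[0]+r[2],2].astype(float)-85)/60,0,1)) for r in rois]
f=lambda p:sum(((rend(c,TR,[p[0]/1e3,p[1]/1e3,p[2]/50],r)-t)**2).sum() for r,t in tg)
x0=np.array([555.5,15,np.radians(21.6)*50]);s=minimize(f,x0,method='Nelder-Mead',options=dict(initial_simplex=x0+np.vstack([np.zeros(3),4*np.eye(3)]),xatol=.02,fatol=.01))
print(s.x[:2],np.degrees(s.x[2]/50),s.fun)
tr=(s.x[0],s.x[1],np.degrees(s.x[2]/50))
h=inhand(c);print(np.round(h,2))
for t in(tr,(555.5,15,21.6)): goal(h,np.array([517.6,13.3]),111.,trayT(t,-38,11,-90))
```

```text
[459.4  40.3  16. ]
[608.1  99.4  16. ]
[652.9  -7.3  16. ]
[555.3112455   15.48082389] 21.708966483612546 66.96171184159938
[ 29.57  -5.19 173.73 -12.07 156.19]
TCP goal [525.2 -16.9] dx -3.09 dy -0.37 twist -6.974821488030443
TCP goal [525.3 -17.3] dx -3.14 dy -0.37 twist -6.865855004417881
```

Emit:
{"op": "servo_tool", "data": {"motion": [[[-0.1,-0.1,2,-0.7,1],[-0.1,-0.1,4,-0.7,1],[-0.1,-0.1,6,-0.7,1],[-0.1,-0.1,7,-0.7,1],[-0.1,-0.1,7,-0.7,1]]]}}

```text
time_s: 3.75
eef_pos: [0.5179, 0.0129, 0.0682]
eef_rot: [-0.002, 0.559, 0.829, -0.001]
wrist_force: [-0.1, -0.9, -1.8]
opening: 0.13
grasp_force: 59.7
```

```bash
python3 -c "
from h import *
from bench import ctrl
o=ctrl.get_obs();show(o)
goal((.12,1.25,180),np.array(o['eef_pos'][:2])*1e3,111.7,(515.9,11.6,-68.3))"
```

```text
t 3.75 pos [517.9  12.9  68.2] toolx 112.0 tooly 22.0 z [-0.003  0.001 -1.   ] F [-0.1 -0.9 -1.8] op 0.13 g 59.7
TCP goal [517.1  12. ] dx -0.06 dy -0.11 twist -0.0
```

Emit:
{"op": "servo_tool", "data": {"motion": [[[0,-0.1,0.8,0,1],[0,-0.1,1.5,0,1],[0,-0.1,2,0,1],[0,-0.1,2.2,0,1],[0,-0.1,2.2,0,1]]]}}

```text
time_s: 4.25
eef_pos: [0.5182, 0.0113, 0.0475]
eef_rot: [-0.0, 0.56, 0.829, -0.0]
wrist_force: [-0.2, 0.0, -1.3]
opening: 0.128
grasp_force: 59.8
```

```bash
python3 -c "
from h import *
from bench import ctrl
o=ctrl.get_obs();show(o)"
```

```text
t 4.25 pos [518.2  11.3  47.5] toolx 112.0 tooly 22.0 z [-0.  0. -1.] F [-0.2  0.  -1.3] op 0.128 g 59.8
```

Lower the last 2 mm, then release.

Emit:
{"op": "servo_tool", "data": {"motion": [[[0,-0.1,0.1,0,1],[0,-0.1,0.2,0,1],[0,-0.1,0.2,0,1]]]}}

```text
time_s: 4.55
eef_pos: [0.5175, 0.0108, 0.046]
eef_rot: [0.0, 0.559, 0.829, 0.0]
wrist_force: [-0.5, -0.5, -1.0]
opening: 0.127
grasp_force: 59.9
```

```bash
python3 -c "
from h import *
from bench import ctrl
o=ctrl.get_obs();show(o)"
```

```text
t 4.55 pos [517.5  10.8  46. ] toolx 112.0 tooly 22.0 z [ 0. -0. -1.] F [-0.5 -0.5 -1. ] op 0.127 g 59.9
```

Emit:
{"op": "servo_tool", "data": {"motion": [[[0,0,0.1,0,1],[0,0,0.1,0,0.6],[0,0,0.1,0,0.2],[0,0,0.1,0,0.2],[0,0,0,0,0.2]]]}}

```text
time_s: 5.05
eef_pos: [0.5173, 0.0109, 0.0456]
eef_rot: [-0.0, 0.559, 0.829, -0.0]
wrist_force: [0.5, -0.9, 0.3]
opening: 0.398
grasp_force: 0.0
```

Emit:
{"op": "servo_tool", "data": {"motion": [[[0,0,-3,0,0.2],[0,0,-7,0,0],[0,0,-11,0,-0.5],[0,0,-15,0,-1],[-4,0,-17,0,-1]]]}}

```text
time_s: 5.55
eef_pos: [0.5328, -0.0236, 0.2196]
eef_rot: [0.002, 0.558, 0.83, 0.001]
wrist_force: [1.5, -0.6, 0.0]
opening: 0.982
grasp_force: 0.0
```

```bash
python3 -c "
from h import *
from bench import ctrl
o,c=wrist(ctrl,'w4');show(o)
p,e=fit([(load('scene'),(293,191)),(load('side'),(328,218))],BR,(.48,-.246,np.radians(123)),64);print(p,np.degrees(p[2]))"
```

```text
t 5.55 pos [532.8 -23.6 219.6] toolx 112.2 tooly 22.2 z [ 0.004  0.    -1.   ] F [ 1.5 -0.6  0. ] op 0.982 g 0.0
[ 0.48109142 -0.24531057  2.14972581] 123.17021608357082
```

View pics/w4.png

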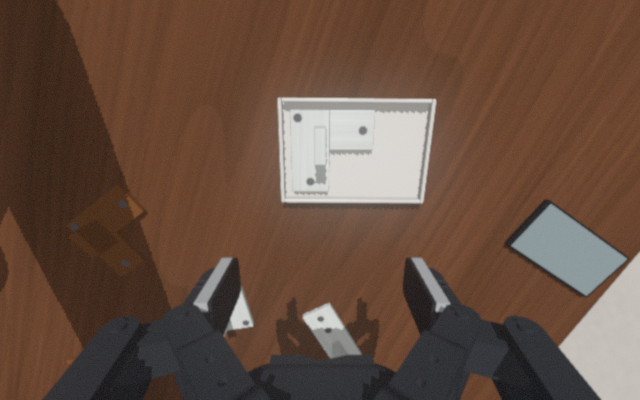

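Bracket_b lies inside the tray: plate at (291–374, 111–191), with an even gap to the left and upper walls. Moving over to bracket 1.

Emit:
{"op": "servo_tool", "data": {"motion": [[[-3.6,-2.6,0,-2,-1],[-7.3,-5.2,0.3,-5,-1],[-11,-7.8,0.6,-8,-1],[-14.8,-10.5,1,-11,-1],[-18.6,-13.2,1,-11,-1]]]}}

```text
time_s: 6.1
eef_pos: [0.4784, -0.2494, 0.2049]
eef_rot: [-0.0, 0.477, 0.879, 0.0]
wrist_force: [1.3, -0.0, 0.3]
opening: 0.995
grasp_force: 0.0
```

Emit:
{"op": "servo_tool", "data": {"motion": [[[0,0,0,0,-1],[0,0,0,0,-1]]]}}

```text
time_s: 6.3
eef_pos: [0.4789, -0.2489, 0.2053]
eef_rot: [-0.0, 0.479, 0.878, 0.0]
wrist_force: [-0.6, 0.2, 0.0]
opening: 1.0
grasp_force: 0.0
```

Run:
```python
from h import *
from bench import ctrl
o,c=wrist(ctrl,'w5');show(o)
q=K(c)@(c['R']@[.4805,-.2465,.01]+c['t']);q=q[:2]/q[2];print(q)
p,e=fit([(c,q)],BR,(.4805,-.2465,np.radians(123.3)),120);print((p[:2]*1e3).round(1),np.degrees(p[2]).round(1),e)
c=load('w4')
P=[ray(c,*uv,.012)[:2]*1e3-[555.3,15.5] for uv in((291,111),(374,111),(291,191),(329,191),(374,150))]
a=np.radians(21.7);print((np.array(P)@np.array([[np.cos(a),-np.sin(a)],[np.sin(a),np.cos(a)]])).round(1))
```

```text
t 6.3 pos [ 478.9 -248.9  205.3] toolx 122.8 tooly 32.8 z [-0.     0.001 -1.   ] F [-0.6  0.2  0. ] op 1.0 g 0.0
[324.48693553 179.05777883]
[ 480.4 -245.7] 123.7 94.37005052143405
[[-68.2  43. ]
 [ 19.4  43.9]
 [-70.3 -45.3]
 [-26.5 -44.9]
 [ 22.2   2.7]]
```

View pics/w5.png

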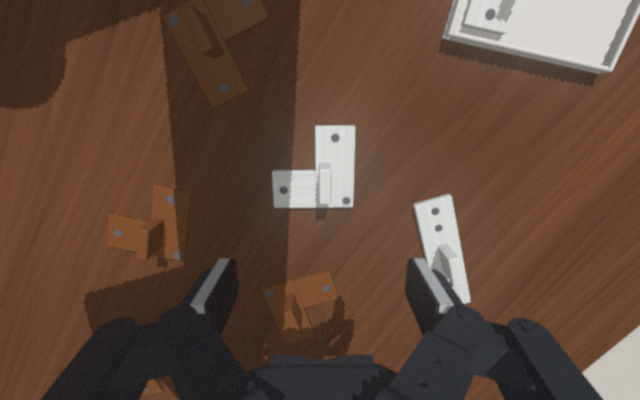

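The silver bracket is at (315,170) with its tab at (325,185), aligned with the jaws. The bar at (441,245) and the browns at (300,300), (150,220) and (215,60) are clear of the fingers. Bracket_b sits within 1 mm of nominal.

Emit:
{"op": "servo_tool", "data": {"motion": [[[0.2,0.3,4.5,-0.9,-0.6],[0.2,0.3,9,-0.9,-0.3],[0.2,0.3,13,-0.9,-0.2],[0.2,0.3,15.5,-0.9,-0.2],[0.2,0.3,16.4,-0.9,-0.2]]]}}

```text
time_s: 6.85
eef_pos: [0.4796, -0.2414, 0.0387]
eef_rot: [-0.003, 0.47, 0.883, 0.001]
wrist_force: [-0.2, -0.3, 0.0]
opening: 0.599
grasp_force: 0.0
```

Emit:
{"op": "servo_tool", "data": {"motion": [[[0,0,0,0,0.2],[0,0,0,0,0.6],[0,0,0,0,1],[0,0,0,0,1],[0,0,0,0,1]]]}}

```text
time_s: 7.35
eef_pos: [0.4823, -0.2455, 0.0437]
eef_rot: [0.002, 0.471, 0.882, -0.0]
wrist_force: [1.1, 1.7, 6.7]
opening: 0.131
grasp_force: 60.9
```

```bash
python3 -c "
from h import *
from bench import ctrl
show(ctrl.get_obs())"
```

```text
t 7.35 pos [ 482.3 -245.5   43.7] toolx 123.9 tooly 33.9 z [ 0.003 -0.002 -1.   ] F [1.1 1.7 6.7] op 0.131 g 60.9
```

Emit:
{"op": "servo_tool", "data": {"motion": [[[0,0,-1,0,1],[0,0,-4,0,1],[0,0,-8,0,1],[0,0,-11,0,1],[0,0,-12,0,1]]]}}

```text
time_s: 7.85
eef_pos: [0.4825, -0.2461, 0.166]
eef_rot: [0.003, 0.471, 0.882, -0.001]
wrist_force: [0.7, -0.5, -1.0]
opening: 0.128
grasp_force: 59.7
```

Run:
```python
from h import *
from bench import ctrl
o,c=wrist(ctrl,'w6');show(o)
for v in((70,245),(70,230)):
    h=inhand(c,u=(230,430),v=v,yaw0=0);print(np.round(h,2))
T=trayT((555.3,15.5,21.7),38,-11,90);print(T)
goal(h,np.array(o['eef_pos'][:2])*1e3,123.9,T)
```

```text
t 7.85 pos [ 482.5 -246.1  166. ] toolx 123.9 tooly 33.9 z [ 0.005 -0.004 -1.   ] F [ 0.7 -0.5 -1. ] op 0.128 g 59.7
[  0.62   0.82   0.44 -42.75 316.28]
[ 6.7000e-01  1.0300e+00  3.0000e-02 -4.3220e+01  1.6648e+02]
(np.float64(594.6742520483062), np.float64(19.329918489530897), 111.7)
TCP goal [595.9  19.1] dx 15.69 dy 24.21 twist 12.233386273678434
```

View pics/w6.png

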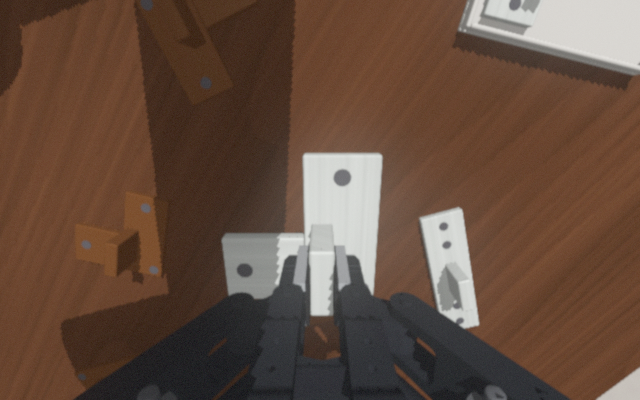

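Bracket_a is held square: x-leg at (303–382, 153–), y-leg at left (223–300, 235–), with the bar undisturbed at (450,270). Carrying it to the tray.

Emit:
{"op": "servo_tool", "data": {"motion": [[[2.4,3.6,0,2,1],[5.1,7.8,0,4,1],[7.8,12,0,7,1],[10.4,16,0,10,1],[13,20,0,12,1]]]}}

```text
time_s: 8.4
eef_pos: [0.5738, -0.0233, 0.1598]
eef_rot: [-0.001, 0.561, 0.828, -0.001]
wrist_force: [1.7, -0.1, -1.6]
opening: 0.128
grasp_force: 59.6
```

Emit:
{"op": "servo_tool", "data": {"motion": [[[1.3,3.2,1,0.2,1],[1.3,4.5,2,0.2,1],[1.3,4.5,3,0.2,1],[1.3,4.5,3,0.2,1]]]}}

```text
time_s: 8.8
eef_pos: [0.6089, 0.0037, 0.1281]
eef_rot: [-0.003, 0.561, 0.827, -0.001]
wrist_force: [-0.3, -0.5, -1.5]
opening: 0.129
grasp_force: 59.6
```

Run:
```python
from h import *
from bench import ctrl
o=ctrl.get_obs();show(o)
q=np.array(o['eef_rot']);M=Rotation.from_quat(q[[1,2,3,0]]).as_matrix()
goal((.65,1.,.1),np.array(o['eef_pos'][:2])*1e3,np.degrees(np.arctan2(M[1,0],M[0,0])),(594.7,19.3,111.7))
```

```text
t 8.8 pos [608.9   3.7 128.1] toolx 111.7 tooly 21.7 z [-0.006  0.001 -1.   ] F [-0.3 -0.5 -1.5] op 0.129 g 59.6
TCP goal [595.9  19.1] dx 1.91 dy -0.64 twist 0.08102395510894667
```

Emit:
{"op": "servo_tool", "data": {"motion": [[[1.9,-0.6,0,0,1],[1.9,-0.6,2,0,1],[1.9,-0.6,4,0,1],[1.9,-0.6,5.5,0,1],[1.9,-0.6,5.5,0,1]]]}}

```text
time_s: 9.3
eef_pos: [0.5964, 0.0184, 0.0741]
eef_rot: [-0.002, 0.562, 0.827, -0.001]
wrist_force: [-0.4, 1.7, -1.8]
opening: 0.127
grasp_force: 59.5
```

Run:
```python
from h import *
from bench import ctrl
o=ctrl.get_obs();show(o)
q=np.array(o['eef_rot']);M=Rotation.from_quat(q[[1,2,3,0]]).as_matrix()
goal((.65,1.,.1),np.array(o['eef_pos'][:2])*1e3,np.degrees(np.arctan2(M[1,0],M[0,0])),(594.7,19.3,111.7))
```

```text
t 9.3 pos [596.4  18.4  74.1] toolx 111.6 tooly 21.6 z [-0.005  0.001 -1.   ] F [-0.4  1.7 -1.8] op 0.127 g 59.5
TCP goal [595.9  19.1] dx 0.08 dy -0.02 twist -0.013648213819550392
```

Emit:
{"op": "servo_tool", "data": {"motion": [[[0.1,0,0.8,0,1],[0.1,0,1.6,0,1],[0.1,0,2.2,0,1],[0.1,0,2.5,0,1],[0.1,0,2.5,0,1]]]}}

```text
time_s: 9.8
eef_pos: [0.5982, 0.0199, 0.0512]
eef_rot: [-0.0, 0.562, 0.827, -0.0]
wrist_force: [-0.1, -0.2, -1.3]
opening: 0.126
grasp_force: 59.6
```

Run:
```python
from h import *
from bench import ctrl
o=ctrl.get_obs();show(o)
```

```text
t 9.8 pos [598.2  19.9  51.2] toolx 111.7 tooly 21.7 z [-0.001  0.    -1.   ] F [-0.1 -0.2 -1.3] op 0.126 g 59.6
```

Emit:
{"op": "servo_tool", "data": {"motion": [[[0,-0.2,0,0,1],[0,-0.2,0.2,0,1],[0,-0.2,0.3,0,1],[0,-0.2,0.4,0,1],[0,-0.2,0.4,0,1]]]}}

```text
time_s: 10.3
eef_pos: [0.5968, 0.0191, 0.0479]
eef_rot: [0.0, 0.562, 0.827, 0.0]
wrist_force: [-0.7, 0.5, -0.6]
opening: 0.126
grasp_force: 59.8
```

Run:
```python
from h import *
from bench import ctrl
o=ctrl.get_obs();show(o)
```

```text
t 10.3 pos [596.8  19.1  47.9] toolx 111.7 tooly 21.7 z [ 0. -0. -1.] F [-0.7  0.5 -0.6] op 0.126 g 59.8
```

At floor height and within 1 mm of target. Release and retreat straight up.

Emit:
{"op": "servo_tool", "data": {"motion": [[[0,0,0.1,0,1],[0,0,0.1,0,0.6],[0,0,0.1,0,0.2],[0,0,0.1,0,0.2],[0,0,0,0,0.2]]]}}

```text
time_s: 10.8
eef_pos: [0.5966, 0.0191, 0.0476]
eef_rot: [-0.0, 0.562, 0.827, -0.0]
wrist_force: [0.3, 0.4, -0.7]
opening: 0.399
grasp_force: 0.0
```

Emit:
{"op": "servo_tool", "data": {"motion": [[[0,0,-3,0,0.2],[0,0,-7,0,0],[0,0,-11,0,-0.5],[0,0,-15,0,-1],[-4,0,-17,0,-1]]]}}

```text
time_s: 11.3
eef_pos: [0.6121, -0.015, 0.2221]
eef_rot: [0.002, 0.56, 0.829, 0.002]
wrist_force: [0.8, -0.1, 0.4]
opening: 0.973
grasp_force: 0.0
```

Emit:
{"op": "servo_tool", "data": {"motion": [[[-4,0,0,0,-1],[-5,0,0,0,-1],[-5,0,0,0,-1]]]}}

```text
time_s: 11.6
eef_pos: [0.6299, -0.0661, 0.2173]
eef_rot: [-0.0, 0.563, 0.827, -0.0]
wrist_force: [-0.6, 0.9, 0.1]
opening: 0.999
grasp_force: 0.0
```

Run:
```python
from h import *
from bench import ctrl
o,c=wrist(ctrl,'w7');show(o)
d=c['depth'];tr=(.5553,.0155,np.radians(21.7));C,S=np.cos(tr[2]),np.sin(tr[2])
# depth heights at plate points in tray frame (expect 12 mm)
v,u=np.mgrid[:400,:640];Z=d.ravel();P=np.c_[(u.ravel()-c['cx'])/c['fx']*Z,(v.ravel()-c['cy'])/c['fy']*Z,Z]
W=(P-c['t'])@c['R'];W=W[Z>0]
xt=(C*(W[:,0]-tr[0])+S*(W[:,1]-tr[1]))*1e3;yt=(-S*(W[:,0]-tr[0])+C*(W[:,1]-tr[1]))*1e3
for n,x,y in(("B",-60,35),("B",10,25),("B",-60,-35),("A",60,-35),("A",-10,-25),("A",60,35),("gap",-24,-25),("gap",24,25),("tabA",38,-11),("tabB",-38,11)):
    m=np.hypot(xt-x,yt-y)<4;print(n,x,y,(np.median(W[m,2])*1e3).round(1),m.sum())
r=cv2.resize(c['pixels'][70:270,240:480],(720,600),interpolation=cv2.INTER_CUBIC);cv2.imwrite('pics/w7c.png',r[:,:,::-1])
```

```text
t 11.6 pos [629.9 -66.1 217.3] toolx 111.5 tooly 21.5 z [-0.  0. -1.] F [-0.6  0.9  0.1] op 0.999 g 0.0
B -60 35 11.9 61
B 10 25 12.4 59
B -60 -35 11.8 47
A 60 -35 12.2 48
A -10 -25 12.3 48
A 60 35 12.0 59
gap -24 -25 4.3 54
gap 24 25 4.1 56
tabA 38 -11 46.2 66
tabB -38 11 46.1 67
```

View pics/w7c.png

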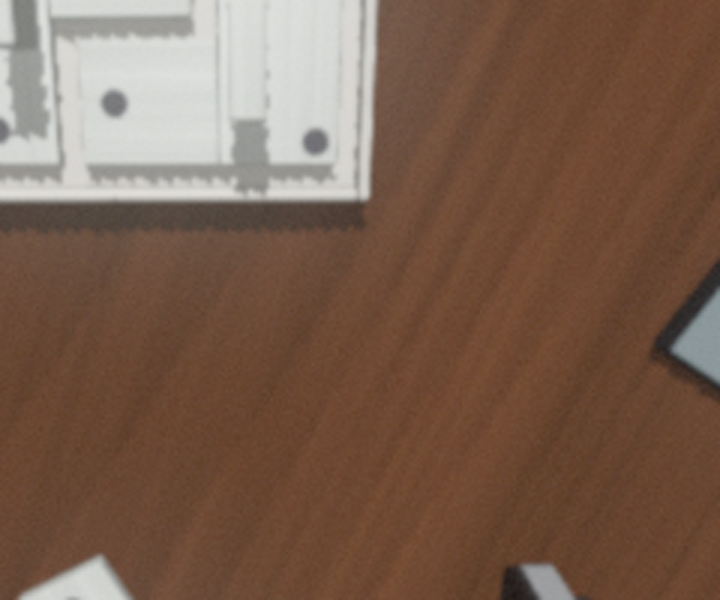

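The crop shows bracket_a's corner (hole at 315,140) inside the tray walls, with clear gaps to bracket_b. Both plates read 12 mm high at all six points, so they are flat on the floor, and both tabs stand at 46 mm. Handing in.

```bash
python3 -c "
from bench import ctrl
print(ctrl.hand_in())"
```

```text
the job is handed in; nothing more can be done
None
```

Both L brackets are nested flat in the white tray with tabs up, one turned half round to the other; I left the bar and the brown look-alikes alone, and handed the job in at about 12 s (the judge's result wasn't shown).

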